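# Line up the deli jars by height

### The arm

A 6-joint arm with a two-finger parallel gripper is mounted at the origin on the work surface. World frame = base frame: x ahead of the robot, y to its left, z up, the work surface at z = 0. Lengths are in mm, angles in rad, forces in N, time in s.
With the tool pointing down it reaches from about 275 to 850 mm from the base axis. Payload 19 kg.
Tool frame: the origin (TCP) lies midway between the tips of the shut fingers; the grasp point (between the pads) lies 19 mm behind it (arm.grip_point_offset is the distance from the TCP to the grasp point, in mm); z points along the fingers, y is the line along which they close (so a half turn about z gives the same grasp; the last joint's range is limited). The gripper opens to 85 mm and grips with 20 to 120 N. Pads are 22 mm wide; open, the fingers measure 114 mm over their backs; the gripper's body (76 mm by 85 mm) begins 54 mm behind the grasp point. The pads swing forward as they close: fully open they stand 13 mm farther back than shut.
Start: joints at [-1.43, 0.15, 1.437, -0, 1.554, -0.134], TCP at [156.003, -553.401, 231.267] pointing down, gripper open.
Joint ranges: [-2.8, 2.8], [-0.68, 2.1], [0.12, 2.68], [-1.39, 4.53], [0.16, 2.79], [-2.81, 2.81]. Speed limits (rad/s): [1.89, 1.89, 2.22, 3.01, 3.01, 3.01].

### API

Orientations are given as a rotation vector (axis times angle).
In Python, from workcell import arm, kinematics, eyes, spotter gives the robot as it stands. Calls block until the motion is done:
- arm.move_ptp(position, orientation): joint-space move of the TCP to a pose.
- arm.move_straight(position, orientation=None, feed=150): straight line of the TCP; orientation=None keeps the orientation; feed is the mean speed in mm/s.
- arm.move_j(angles): joint-space move.
- arm.open_gripper() and arm.clamp(effort=None): open the fingers fully, or close them until they stop; effort is the grip in N (None keeps the last).
- arm.dwell(seconds).
- kinematics.inverse_kinematics(position, orientation): joint angles nearest the present ones, or None.
- arm.state(): the state.
- eyes.snapshot(name): name is "scene" or "top" or "wrist"; returns the picture (420x560x3 uint8, blue, green, red); there is no depth.
- eyes.camera_params(name): a dict with "fx", "fy", "cx", "cy" (pixels), "dist_coeffs" ([k1, k2, p1, p2, k3] as OpenCV has them; the pictures are not rectified), "view" (4x4, takes a point from world to camera coordinates). Camera axes: x right, y down, z forward; pixel columns grow to the right and rows downward; lengths in mm; the calibration is good to about 2 mm. A picture is of the moment at which its call begins: read the wrist's pose just before it. camera_params takes no time and is no camera call; for the wrist camera it gives the pose at the moment of the call.
A pose or a line that the arm cannot do raises arm.PlanningError and nothing moves.
- arm.hand_in(): hands the job in; it is judged then, once.
Trained networks look in the newest picture that a camera, given by its name, has taken for a name from the list of things; names that differ only in an ending like _2 or _b are one class to them, and where a whole thing is asked for, a point or a joint stands for the part that bears it (a point fixed in the world has none). Each returns a list of dicts, best first, with "conf" (0 to 1); they miss things now and then, are a little off and sometimes report something else, mostly with a low value. They report only what shows in the picture. A call takes as long as a camera call. They do not tell look-alikes from the thing itself.
- spotter.trace(camera, query): "pixels" (420x560 bool, what is visible of it) and "pixel" ([column, row] in pixels, amid what is visible of it).
The state is a dict: "t": time; "joint_pos": joint angles; "qd": joint speeds; "joint_torque": joint torques, N m; "tool_pos": TCP position; "ee_rot": TCP orientation; "contact_force": force on the tool from outside, world axes, zero at the start; "torque": the same for the moment, N m; "gripper_width": finger opening in mm; "gripper_force": force on a finger pad.
Only numpy, scipy, OpenCV 4.12 (cv2) and the standard library are available. Lean on these libraries where they do the work, as an engineer would, in place of code of your own. Each camera call takes 0.05 s, during which the arm holds its last target. There are 200 camera calls.

### The job

Set the four loose jars upright on the display board in order of height, one centred on each steel disc, with the tallest (yellow cap) on the disc next to the black slate sign and the others falling in height away from it: red, green, then white cap. Set each jar down gently without dropping or tipping it, leave the green oil flask where it stands, and let go of everything.

Things in the scene. Friction and masses are not known exactly. Their poses are not given: they have to be found in the camera images.
- jar_yellow: Straight round glass jar of mustard with a yellow screw cap and a paper label, 150 mm tall with the cap, 44 mm across all the way up, 232 to 403 g. Stands loose and upright on the counter; origin at the centre of its underside, z up.
- jar_red: Straight round glass jar of chilli with a red screw cap and a paper label, 125 mm tall with the cap, 44 mm across all the way up, 206 to 358 g. Stands loose and upright on the counter; origin at the centre of its underside, z up.
- jar_green: Straight round glass jar of pesto with a green screw cap and a paper label, 100 mm tall with the cap, 44 mm across all the way up, 180 to 312 g. Stands loose and upright on the counter; origin at the centre of its underside, z up.
- jar_white: Straight round glass jar of olive paste with a white screw cap and a paper label, 75 mm tall with the cap, 44 mm across all the way up, 154 to 266 g. Stands loose and upright on the counter; origin at the centre of its underside, z up.
- disc_a: One of four identical fixed dark steel discs, 68 mm across and 6 mm thick, in a straight row 105 mm apart on the pale wooden display board (board top 12 mm above the counter; disc top 18 mm above the counter). Which of the four discs stands where in the row varies. Origin at the centre of the disc's underside, z up; its y axis runs along the row, either way.
- disc_b: One of four identical fixed dark steel discs, 68 mm across and 6 mm thick, in a straight row 105 mm apart on the pale wooden display board (board top 12 mm above the counter; disc top 18 mm above the counter). Which of the four discs stands where in the row varies. Origin at the centre of the disc's underside, z up; its y axis runs along the row, either way.
- disc_c: One of four identical fixed dark steel discs, 68 mm across and 6 mm thick, in a straight row 105 mm apart on the pale wooden display board (board top 12 mm above the counter; disc top 18 mm above the counter). Which of the four discs stands where in the row varies. Origin at the centre of the disc's underside, z up; its y axis runs along the row, either way.
- disc_d: One of four identical fixed dark steel discs, 68 mm across and 6 mm thick, in a straight row 105 mm apart on the pale wooden display board (board top 12 mm above the counter; disc top 18 mm above the counter). Which of the four discs stands where in the row varies. Origin at the centre of the disc's underside, z up; its y axis runs along the row, either way.
- sign: Small fixed tent sign of black slate on a dark wooden foot, 56 x 62 mm and about 80 mm high, in line with the row of discs, 105 mm beyond the disc at one end of it; which end varies. It marks the tall end of the row (a green herb in a terracotta pot, about 90 mm high, stands in the same way at the other end). Origin at the centre of its underside, on the board's top.
- flask: Loose squat green glass oil flask with a cork, 150 mm tall, 60 mm across below and 26 mm at the neck, 300 to 520 g, standing among the jars, not part of the display: to be left where it is. Origin at the centre of its underside.
Mind the look-alikes: they are no part of the job. What is shaped like the jar_green but pink is not meant. Leave any blue or purple look-alike of the jar_white alone.

How it is judged:
By the outcome, as a careful person would: the job done as asked, in the order asked, and still so for the second after the job is handed in, with the robot touching nothing.
It also fails if it takes over 99 s, if anything falls off the work surface, if the arm or the gripper's body presses on something with over 40 N, if the wrist force passes 120 N, or if a joint passes its speed limit or range.

## Working session

There is one attempt and no reset: what is moved stays moved. The work goes in short steps, each a Python script; the robot and the scene stay as the last script left them, time stands still between calls to the robot, and variables do not carry over. Pictures are saved under pics/ and viewed, at most 14 in all, crops included, and the job is handed in when it is done.

```bash
mkdir -p pics; python3 - <<'E'
from workcell import arm, kinematics, eyes, spotter
import cv2, numpy as np
for n in ("scene","top"):
    cv2.imwrite(f"pics/{n}0.png", eyes.snapshot(n))
    p=eyes.camera_params(n); print(n,p["fx"],p["fy"],p["cx"],p["cy"],p["dist_coeffs"]); V=np.array(p["view"]); print(V.round(3).tolist(), (-V[:3,:3].T@V[:3,3]).round(0))
    for q in ("jar_yellow","jar_red","jar_green","jar_white","disc_a","sign","flask"):
        print(n,q,[(np.round(d["pixel"]).tolist(),round(d["conf"],2),int(d["pixels"].sum())) for d in spotter.trace(n,q)])
print(arm.state()["ee_rot"],arm.state()["t"],arm.grip_point_offset)
E
```

```text
scene 438.1051013415359 438.1051013415359 282.46970568085544 208.31273076954142 [0.04569515 0.         0.         0.         0.        ]
[[-0.332, 0.943, 0.017, 197.188], [0.523, 0.199, -0.829, -225.996], [-0.785, -0.266, -0.559, 1301.631], [0.0, 0.0, 0.0, 1.0]] [1206.  205.  537.]
scene jar_yellow [([443.0, 202.0], 0.57, 1824), ([187.0, 176.0], 0.54, 952), ([308.0, 197.0], 0.33, 822)]
scene jar_red [([249.0, 175.0], 0.78, 1137), ([445.0, 201.0], 0.35, 1777), ([310.0, 275.0], 0.25, 877)]
scene jar_green [([188.0, 173.0], 0.76, 935), ([155.0, 167.0], 0.7, 957)]
scene jar_white [([311.0, 198.0], 0.91, 786), ([344.0, 177.0], 0.91, 715), ([287.0, 169.0], 0.85, 653)]
scene disc_a [([309.0, 277.0], 0.93, 919), ([370.0, 294.0], 0.86, 1013), ([258.0, 254.0], 0.74, 717), ([212.0, 235.0], 0.62, 644)]
scene sign [([163.0, 215.0], 0.86, 1446), ([311.0, 276.0], 0.33, 890)]
scene flask [([370.0, 204.0], 0.63, 1777)]
top 452.57715116870344 452.57715116870344 279.25988428390224 208.89630764750714 [0.00971331 0.         0.         0.         0.        ]
[[-0.02, -1.0, -0.013, -1.974], [-0.998, 0.021, -0.061, 507.364], [0.061, 0.012, -0.998, 1037.814], [0.0, 0.0, 0.0, 1.0]] [ 443.  -25. 1067.]
top jar_yellow [([152.0, 245.0], 0.84, 766)]
top jar_red [([336.0, 235.0], 0.66, 441), ([244.0, 151.0], 0.64, 638)]
top jar_green [([394.0, 217.0], 0.91, 532), ([436.0, 220.0], 0.69, 572), ([214.0, 232.0], 0.6, 658), ([382.0, 162.0], 0.52, 741), ([287.0, 154.0], 0.17, 699)]
top jar_white [([310.0, 281.0], 0.88, 349), ([252.0, 278.0], 0.87, 350), ([338.0, 160.0], 0.7, 657), ([271.0, 238.0], 0.55, 305)]
top disc_a [([199.0, 146.0], 0.97, 659), ([245.0, 151.0], 0.89, 666), ([286.0, 154.0], 0.83, 676), ([333.0, 161.0], 0.78, 675)]
top sign [([382.0, 164.0], 0.56, 716)]
top flask [([215.0, 232.0], 0.83, 658)]
[-3.11185281e+00 -4.30231296e-01 -7.67603702e-06] 0.8 18.700000000000003
```

View pics/scene0.png

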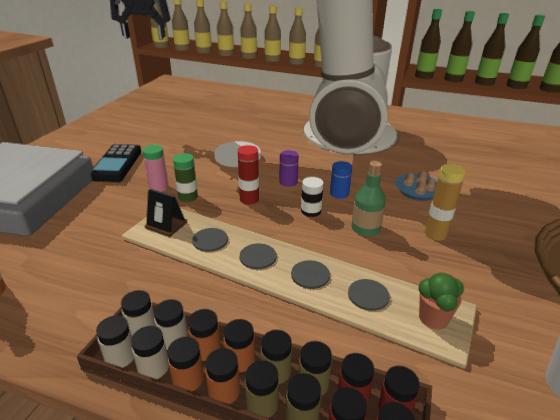

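View pics/top0.png

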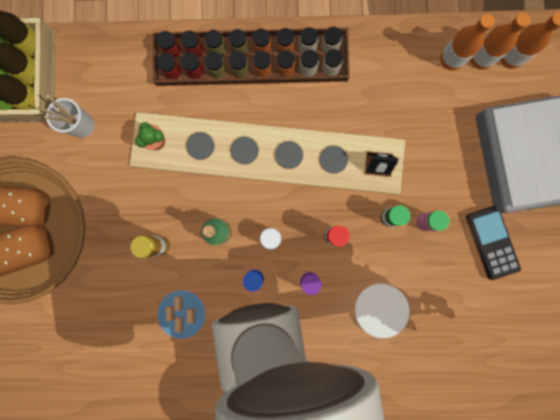

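The scene view shows the sign at (163,215), beside disc (210,239), and the herb at (439,300). The target jars are yellow (445,200), red (249,175), green (186,177) and white (312,197). Pink, blue and purple are the look-alikes. In the top view the caps are yellow (142,247), red (338,236), green (399,216) and white (270,239), with discs at (200,146) to (333,160) and the sign at (381,164).

```bash
cat > vis.py <<'E'
import cv2, numpy as np
from scipy.optimize import least_squares
from workcell import eyes
P={n:eyes.camera_params(n) for n in ("scene","top")}
def proj(p,X):
    V=np.array(p["view"]);K=np.array([[p["fx"],0,p["cx"]],[0,p["fy"],p["cy"]],[0,0,1.]])
    return cv2.projectPoints(np.float64(X).reshape(-1,1,3),cv2.Rodrigues(V[:3,:3])[0],V[:3,3],K,np.array(p["dist_coeffs"]))[0][:,0]
a=np.linspace(0,2*np.pi,40,endpoint=False)
def cyl(c,r,h):  # c: top centre
    return np.array([[c[0]+r*np.cos(t),c[1]+r*np.sin(t),c[2]-d] for d in (0,h) for t in a])
def hc(p,c,r,h):
    H=cv2.convexHull(proj(p,cyl(c,r,h)).astype(np.float32)); m=cv2.moments(H); return np.array([m["m10"],m["m01"]])/m["m00"],m["m00"]
def blob(img,f,uv,R=30):
    hsv=cv2.cvtColor(img,cv2.COLOR_BGR2HSV).astype(int); m=f(*np.moveaxis(hsv,2,0)).astype(np.uint8)
    yy,xx=np.mgrid[:m.shape[0],:m.shape[1]]; m[(abs(xx-uv[0])>R)|(abs(yy-uv[1])>R)]=0
    m=cv2.morphologyEx(m,cv2.MORPH_OPEN,np.ones((3,3),np.uint8))
    n,l,s,c=cv2.connectedComponentsWithStats(m)
    i=min((i for i in range(1,n) if s[i,4]>40),key=lambda i:np.hypot(*(c[i]-uv))); return c[i],s[i].tolist()
def solve(obs,r,h,z0):
    f=lambda c:np.concatenate([hc(p,c,r,h)[0]-uv for p,uv in obs])
    s=least_squares(f,[500,-50,z0]); return s.x,s.fun,[hc(p,s.x,r,h)[1] for p,_ in obs]
E
python3 - <<'E'
from vis import *
I={n:cv2.imread(f"pics/{n}0.png") for n in P}
T={"yellow":(lambda h,s,v:(h>20)&(h<33)&(s>170)&(v>90),(452,174),(142,247)),
"red":(lambda h,s,v:((h<5)|(h>174))&(s>170)&(v>90),(248,153),(339,236)),
"green":(lambda h,s,v:(h>45)&(h<85)&(s>140)&(v>80),(184,160),(399,216)),
"white":(lambda h,s,v:(s<60)&(v>120),(312,185),(270,239))}
for k,(f,us,ut) in T.items():
    o=[];st=[]
    for n,u in (("scene",us),("top",ut)):
        c,s=blob(I[n],f,u,16); o.append((P[n],c)); st.append(s)
    x,e,A=solve(o,22,14,100); print(k,x.round(1),e.round(1),np.round(A),st)
D=[]
for us,ut in zip([(210,239),(258,256),(311,274),(369,294)],[(333,160),(289,155),(245,151),(200,146)]):
    o=[];st=[]
    for n,u in (("scene",us),("top",ut)):
        c,s=blob(I[n],lambda h,s,v:(v<95),u,25); o.append((P[n],c)); st.append(s)
    x,e,A=solve(o,34,3,18); D.append(x); print("disc",x.round(1),e.round(1),np.round(A),st)
D=np.array(D);print(np.linalg.norm(np.diff(D[:,:2],axis=0),axis=1))
E
```

```text
Traceback (most recent call last):
  File "vis.py", line 18, in blob
    i=min((i for i in range(1,n) if s[i,4]>40),key=lambda i:np.hypot(*(c[i]-uv))); return c[i],s[i].tolist()
ValueError: min() iterable argument is empty
```

```bash
python3 - <<'E'
import cv2,numpy as np
for n,L in (("scene",[(452,174),(445,195),(248,153),(248,170),(184,160),(186,177),(312,185),(312,197),(312,212),(210,239),(235,235)]),("top",[(142,247),(158,247),(339,236),(399,216),(385,218),(270,239),(262,243),(289,155),(310,157)])):
    h=cv2.cvtColor(cv2.imread(f"pics/{n}0.png"),cv2.COLOR_BGR2HSV)
    for u in L: print(n,u,h[u[1]-1:u[1]+2,u[0]-1:u[0]+2].reshape(-1,3).mean(0).round())
E
```

```text
scene (452, 174) [ 24. 151. 158.]
scene (445, 195) [ 18. 170. 121.]
scene (248, 153) [  1. 183. 180.]
scene (248, 170) [  2. 200. 100.]
scene (184, 160) [ 66. 133. 148.]
scene (186, 177) [ 44. 142.  60.]
scene (312, 185) [ 23.  16. 207.]
scene (312, 197) [169.  81.  24.]
scene (312, 212) [ 18.  31. 126.]
scene (210, 239) [38. 13. 81.]
scene (235, 235) [ 18.  90. 186.]
top (142, 247) [ 25. 164. 188.]
top (158, 247) [ 18. 184. 134.]
top (339, 236) [  1. 179. 219.]
top (399, 216) [ 67. 138. 180.]
top (385, 218) [35. 62. 74.]
top (270, 239) [ 81.   3. 226.]
top (262, 243) [ 31.  17. 197.]
top (289, 155) [ 41.   8. 100.]
top (310, 157) [ 19.  87. 217.]
```

```bash
cat > meas.py <<'E'
from vis import *
I={n:cv2.imread(f"pics/{n}0.png") for n in P}
T={"yellow":(lambda h,s,v:(h>21)&(h<33)&(s>120)&(v>100),(452,174),(142,247)),
"red":(lambda h,s,v:((h<7)|(h>172))&(s>120)&(v>125),(248,153),(339,236)),
"green":(lambda h,s,v:(h>55)&(h<80)&(s>100)&(v>90),(184,160),(399,216)),
"white":(lambda h,s,v:(s<60)&(v>100),(312,185),(270,239))}
for k,(f,us,ut) in T.items():
    o=[];st=[]
    for n,u in (("scene",us),("top",ut)):
        c,s=blob(I[n],f,u,16); o.append((P[n],c)); st.append(s)
    x,e,A=solve(o,22,14,100); print(k,x.round(1),e.round(1),np.round(A),st)
D=[]
for us,ut in zip([(210,239),(258,256),(311,274),(369,294)],[(333,160),(289,155),(245,151),(200,146)]):
    o=[];st=[]
    for n,u in (("scene",us),("top",ut)):
        c,s=blob(I[n],lambda h,s,v:(s<50)&(v<135),u,28); o.append((P[n],c)); st.append(s)
    x,e,A=solve(o,34,3,18); D.append(x); print("disc",x.round(1),e.round(1),np.round(A),st)
D=np.array(D);print(np.linalg.norm(np.diff(D[:,:2],axis=0),axis=1))
E
python3 meas.py
```

```text
yellow [314.7 -50.   58.6] [-149.5  -13.   155.7   47.8] [224. 327.] [[439, 165, 26, 18, 381], [131, 236, 23, 22, 412]]
red [ 442.4 -135.4  122.9] [-0.2  0.  -0.1 -0. ] [280. 364.] [[238, 146, 20, 15, 254], [328, 226, 22, 21, 366]]
green [ 483.7 -268.1   99.4] [-0.4 -0.3 -0.4 -0. ] [280. 364.] [[174, 154, 19, 15, 242], [389, 206, 21, 19, 325]]
white [377.8 -50.   61.5] [-18.4 -13.8  26.9  27.4] [252. 318.] [[302, 177, 21, 18, 322], [260, 228, 22, 22, 377]]
disc [ 621.8 -139.6   17.2] [-0.4 -0.2 -0.6 -0.1] [656. 665.] [[193, 228, 34, 23, 635], [320, 146, 28, 27, 575]]
disc [635.7 -34.7  19.4] [-0.3 -0.8 -0.8 -0.5] [750. 662.] [[240, 244, 36, 25, 725], [276, 142, 26, 26, 555]]
disc [623.9 -10.6  18. ] [-38.3 -19.5  33.5   9.3] [741. 661.] [[292, 261, 38, 28, 840], [231, 137, 27, 27, 563]]
disc [645.9 174.3 -22.3] [-0.8 10.5  2.   9.4] [949. 611.] [[349, 279, 40, 31, 977], [187, 133, 27, 26, 556]]
[105.78362073  26.84906908 186.21889103]
```

Heights come out 2 mm low everywhere (caps 147.6, 122.9, 98.5 and 72.5; discs 16.3), and the disc pitch is 105 ± 0.3 mm, so the measurement is sound. Moving yellow first.

```bash
cat > job.py <<'E'
from workcell import arm, kinematics, eyes, spotter
import numpy as np, cv2
from scipy.spatial.transform import Rotation as R
DOWN=(R.from_euler("z",90,degrees=True)*R.from_euler("x",180,degrees=True)).as_rotvec()
JAR={"yellow":(428.6,269.3,110),"red":(442.2,-135.4,87),"green":(483.3,-268.5,64),"white":(439.3,9.2,44)}
DISC={"yellow":(621.2,-139.9),"red":(634.5,-35.4),"green":(647.8,69.0),"white":(660.8,173.0)}
off=arm.grip_point_offset
fz=lambda: arm.state()["contact_force"][2]
def pick(k,lift):
    x,y,g=JAR[k]; z=g-off
    arm.open_gripper()
    arm.move_ptp([x,y,z+g+70],DOWN)
    arm.move_straight([x,y,z],feed=200)
    arm.clamp(45); s=arm.state(); print(k,"grip",s["gripper_width"],s["gripper_force"],s["t"])
    f0=fz(); arm.move_straight([x,y,z+lift],feed=200); print("weight",fz()-f0)
def place(k,lift):
    x,y=DISC[k]; z=JAR[k][2]-off
    arm.move_ptp([x,y,z+lift],DOWN)
    arm.move_straight([x,y,z+24],feed=150); arm.dwell(.1); f0=fz()
    for d in np.arange(22,13,-1.):
        arm.move_straight([x,y,z+d],feed=20)
        if fz()-f0>2.5: break
    print(k,"down at",d,fz()-f0)
    arm.open_gripper(); arm.move_straight([x,y,z+d+JAR[k][2]+40],feed=200)
    s=arm.state(); print(s["t"],s["gripper_width"])
E
python3 - <<'E'
from job import *
pick("yellow",185); s=arm.state(); print(s["gripper_width"],s["t"])
place("yellow",185)
cv2.imwrite("pics/s1.png",eyes.snapshot("scene"))
E
```

```text
yellow grip 43.462171910005964 41.93518102169037 5.5833
weight -11.577954077673583
42.61877819223767 6.6583
yellow down at 18.0 8.988709644219956
12.2833 85.20065573516675
```

View pics/s1.png

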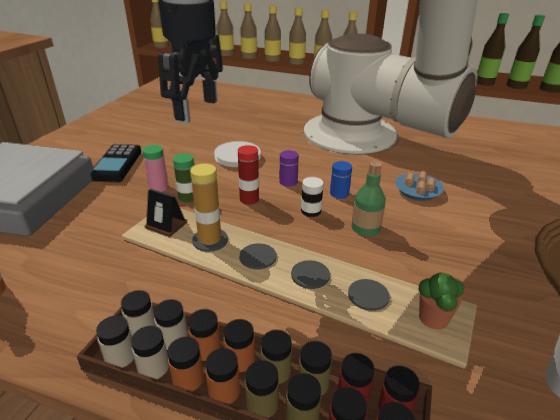

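The yellow jar stands on the disc next to the sign, base at about (208,240), with nothing else disturbed. Next, the red, green and white jars.

```bash
python3 - <<'E'
from job import *
from vis import P,blob,solve
for k,l in (("red",160),("green",185),("white",185)):
    pick(k,l); w=arm.state()["gripper_width"]
    if w<38: print("lost",k); break
    place(k,l)
arm.move_ptp([450,-300,330],DOWN)
for n in P: cv2.imwrite(f"pics/{n}2.png",eyes.snapshot(n))
print(arm.state()["t"])
E
```

```text
red grip 43.07247704093043 44.27864134311676 14.7083
weight -8.482282225265743
red down at 18.0 9.131699242000789
20.2167 85.61987089837524
green grip 43.16418152273971 44.86334145069122 22.8
weight -9.866217601580797
green down at 18.0 10.774837193019833
29.0083 85.27632985737705
white grip 43.02915131152842 44.59866285324097 31.2833
weight -11.453671030088142
white down at 18.0 10.287618924819789
37.0583 85.08788642152403
39.1583
```

View pics/scene2.png

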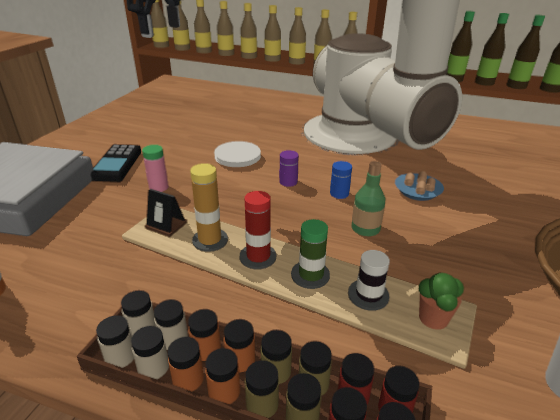

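View pics/top2.png

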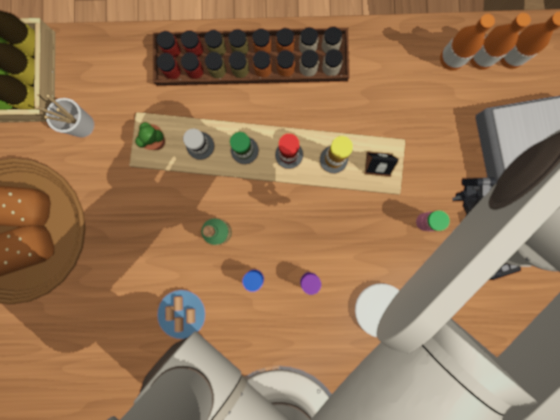

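All four jars are upright in the right order. In the scene view yellow is at (207,207), red (258,229), green (313,253) and white (372,278), and the flask and look-alikes haven't moved. I'll check the centring numerically with the same method.

```bash
python3 - <<'E'
from job import *
from vis import P,blob,solve
I={n:cv2.imread(f"pics/{n}2.png") for n in P}
T={"yellow":(lambda h,s,v:(h>21)&(h<33)&(s>120)&(v>100),(205,174),(341,148)),
"red":(lambda h,s,v:((h<7)|(h>172))&(s>120)&(v>110),(258,202),(289,144)),
"green":(lambda h,s,v:(h>55)&(h<80)&(s>100)&(v>70),(314,231),(241,142)),
"white":(lambda h,s,v:(s<60)&(v>100),(374,261),(195,139))}
for k,(f,us,ut) in T.items():
    o=[];st=[]
    for n,u in (("scene",us),("top",ut)):
        c,s=blob(I[n],f,u,16); o.append((P[n],c)); st.append(s)
    x,e,A=solve(o,22,14,100); print(k,x.round(1),(x[:2]-DISC[k]).round(1),e.round(1),np.round(A),st)
E
```

```text
yellow [ 620.2 -140.7  165.7] [-1.  -0.8] [-0.4 -0.  -0.4  0.2] [431. 402.] [[191, 164, 25, 20, 432], [330, 136, 22, 23, 392]]
red [634.5 -35.  140.7] [0.  0.4] [-0.4 -0.  -0.5  0.2] [474. 375.] [[245, 191, 25, 22, 477], [279, 134, 20, 21, 350]]
green [646.2  69.9 115.1] [-1.6  0.9] [-0.6 -0.  -0.7  0.2] [528. 357.] [[302, 220, 26, 22, 497], [231, 133, 19, 19, 299]]
white [661.6 174.   91.2] [0.8 1. ] [-0.3  0.  -0.4  0.1] [607. 347.] [[360, 250, 29, 26, 613], [183, 129, 21, 21, 351]]
```

All four jars are within 2 mm of their disc centres and at the right height, so I'm handing in.

```bash
python3 -c "
from workcell import arm
print(arm.hand_in())"
```

```text
the job is handed in; nothing more can be done
None
```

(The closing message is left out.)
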